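Set the strip guide gap of a feed table with an eccentric cam and a gauge bar

TASK

Lay the steel gauge bar on the inclined feed table, flat against the blue fence, with its free end between the fence and the brass eccentric cam. Then swing the cam's red-knobbed lever until the cam only just reaches the bar, so that the bar still slides freely but with hardly any play (the gap at most about 1.5 mm wider than the bar), and leave the lever there. Finally take the bar out without shifting that setting and lay it back in the blue tray, flat with its yellow post up; leave the jar, weight and screwdriver alone.

Things in the scene. Friction and masses are not known exactly. Their poses are not given: they have to be found in the camera images.
- gap (a point): Point on the fixed inclined feed table (aluminium plate 270 mm wide, climbing away from the robot at 30 degrees): on the plate's surface at the blue fence's upper face. x: up the slope; y: along the fence, to the robot's left; z: squarely out of the plate. Fence: x -14 to 0, y -125 to 125 mm, 14 mm high. Cam pivot axis (along z): x 52, y 0 mm.
- lamp_bar (a point): Middle of the white lamp bar, 22 mm wide, 16 mm thick, 310 mm long, level along y of gap, fixed over the upper slope on two 12 mm posts at y = -143 and 143 mm. It is in the way of a tool held vertically over the lever knob: come in square to the plate, tilted about 30 degrees.
- cam (a joint): Angle (rad) of brass cam and lever about the pivot. 0: lever points up the slope; positive: towards +y of gap, gap wider. Disc of radius 28 mm, centre 16 mm off the pivot, 3 to 25 mm above the plate. Gap fence to cam = 24 mm + 16 mm x sin(angle), narrowest at y = -16 mm x cos(angle) of gap. Starts at 0.35 to 0.7; stays where left; about 1.5 N at the knob turns it.
- lever_knob (a point): Middle of the red round post at the end of the cam's lever: 18 mm in diameter, square to the plate; the point is on its axis, 62 mm above the plate, 90 mm from the pivot axis; the post reaches from 29 mm below it to 26 mm above. z: along the post, out of the plate; x: from pivot to post. Lever arm below: flat bar 14 mm wide, 25 to 33 mm above the plate.
- gauge_grip (a point): Loose gauge, about 0.25 kg: steel bar 125 mm long, 24 mm wide (the gauged width), 20 mm high, with a yellow square grip post 20 x 20 mm, 42 mm tall, on it near one end; 62 mm high in all. The point is on the post's axis, 42 mm above the bar's underside. z: up out of the bar; y: along the bar to its free end. Bar: y -15 to 110 mm, centred across x.
- gauge_tongue (a point): Point in the free end of the same gauge: on the bar's centre line, 80 mm from the post's axis, 10 mm above the underside (half-way up the bar); axes as gauge_grip.
- tray_in (a point): Centre of the inner floor of the blue open tray, fixed on the table: inner floor 75 mm (x) by 165 mm (y), 5 mm above the table; rim 18 mm above the table.
- jar: Closed jar, 60 mm in diameter, 85 mm high, origin under its base. Leave alone.
- weight: Steel cylinder weight, 54 mm in diameter, 60 mm high, origin under its base. Leave alone.
- driver: Screwdriver lying on the table left of the feed table. Leave alone.
Things that resemble listed ones, but are neither listed nor needed, are in the scene too. Of the things that look like the part that bears gauge_grip, the largest one is meant.

How it is judged:
By the outcome, as a careful person would: the job done as asked, in the order asked, and still so for the second after the job is handed in, with the robot touching nothing.
It also fails if it takes over 64 s, if anything falls off the work surface, if the arm or the gripper's body presses on something with over 40 N, if the wrist force passes 120 N, or if a joint passes its speed limit or range.

ROBOT

A 6-joint arm with a two-finger parallel gripper is mounted at the origin on the work surface. World frame = base frame: x ahead of the robot, y to its left, z up, the work surface at z = 0. Lengths are in m, angles in rad, forces in N, time in s.
With the tool pointing down it reaches from about 0.25 to 0.775 m from the base axis. Payload 4 kg.
Tool frame: the origin (TCP) lies midway between the tips of the shut fingers; the grasp point (between the pads) lies grip_point_offset behind it (grip_point_offset is the distance from the TCP to the grasp point, in m); z points along the fingers, y is the line along which they close (so a half turn about z gives the same grasp; the last joint's range is limited). The gripper opens to 94 mm and grips with 3 to 60 N. Pads are 16 mm wide; open, the fingers measure 119 mm over their backs; the gripper's body (75 mm by 177 mm) begins 78 mm behind the grasp point.
Start: joints at [1.226, 0.087, 1.371, -0, 1.684, -0.103], TCP at [0.132, 0.534, 0.206] pointing down, gripper open.
Joint ranges: [-3.1, 3.1], [-0.76, 2.03], [0.27, 2.55], [-1.08, 4.22], [0.17, 2.65], [-2.57, 2.57]. Speed limits (rad/s): [2.79, 2.79, 3.14, 3.14, 3.14, 3.14].

INTERFACE

Orientations are given as [roll, pitch, yaw] about the fixed x, y, z axes, in that order (R = Rz(yaw) Ry(pitch) Rx(roll)).
In Python, from bench import * gives the robot as it stands. The module is installed in compiled form; this text tells all that it offers.
- The arm moves only by the tool apply_moves, never from a script. Its argument "commands" is a list of rows, each a list of 7 numbers: the turn, a rotation vector about the world's x, y, z in rad, then the shift along the world's x, y, z in m, then the opening in per cent of the stroke, from 0 (shut) to 100 (fully open). In form: [[ax, ay, az, x, y, z, jaw], ...]. A call has exactly 5 rows; each row is the pose to reach, as a shift and turn from the pose commanded when the call began; what a row does not reach only later rows make up. A row lasts 1/10 s, in which the tool goes at most 50 mm and 8.59 degrees, less where a joint would pass 70% of its speed; a pose out of reach is approached as far as the arm can. A call with a gripper value outside its range is refused whole. The fingers move at their own pace and stop on an object; the grip force is fixed at half the most. Time passes only in rows, so rows that repeat a pose let the fingers close, or fill a call up. It gives the time, the measured TCP pose, the force, the opening and the grip force at its end, in the units of the state.
- get_obs(): the state, without advancing time (a new reading comes with each control period).
- snapshot(name): name is "scene" or "top" or "wrist"; returns a dict with "pixels" (480x640x3 uint8, red, green, blue), "vertical_fov" (degrees; the focal length in pixels is half the picture's height over the tangent of half this angle, whatever the lens; pixels are square), "cx", "cy" (the principal point, pixels), "rvec" (rotation vector, rad) and "tvec" (3), from world to camera coordinates, as OpenCV has them. Camera axes: x right, y down, z forward; pixel columns grow to the right and rows downward; lengths in m; the calibration is good to about 2 mm. A picture is of the moment at which its call begins. There is no depth.
- close_job(): hands the job in; it is judged then, once.
Trained networks look in the newest picture that a camera, given by its name, has taken for a name from the list of things; names that differ only in an ending like _2 or _b are one class to them, and where a whole thing is asked for, a point or a joint stands for the part that bears it (a point fixed in the world has none). Each returns a list of dicts, best first, with "score" (0 to 1); they miss things now and then, are a little off and sometimes report something else, mostly with a low value. They report only what shows in the picture. A call takes as long as a camera call. They do not tell look-alikes from the thing itself.
- masks_of(camera, query): "mask" (480x640 bool, what is visible of it) and "extent" ([left, top, right, bottom] in pixels, round what is visible of it).
- place_of(camera, query): "pixel" ([column, row] in pixels: a listed point, or the origin of a listed thing).
The state is a dict: "time": time; "joint_positions": joint angles; "qvel": joint speeds; "joint_torque": joint torques, N m; "tool_pos": TCP position; "ee_rot": TCP orientation; "wrist_force": force on the tool from outside, world axes, zero at the start; "wrist_torque": the same for the moment, N m; "width": finger opening in m; "finger_force": force on a finger pad.
Only numpy, scipy, OpenCV 4.12 (cv2) and the standard library are available. Lean on these libraries where they do the work, as an engineer would, in place of code of your own. Each camera call takes 0.05 s, during which the arm holds its last target. There are 200 camera calls.

## Working session

There is one attempt and no reset: what is moved stays moved. The work goes in short steps, Python scripts to look and compute and a tool call to move; the robot and the scene stay as the last step left them, time stands still between calls to the robot, and variables do not carry over. Pictures are saved under pics/ and viewed, at most 10 in all, crops included, and the job is handed in when it is done.

Besides the shell and the picture viewer there is one more tool, called after ">>>" as name([rows], argument=value, ...), one row to a line, values as JSON. apply_moves: Moves the arm, as the interface text tells. Its arguments: {"type":"object","properties":{"commands":{"type":"array"}},"required":["commands"]}

```bash
mkdir -p pics; cat > h.py <<'E'
from bench import *
import numpy as np, cv2, json
from scipy.spatial.transform import Rotation as R
def snap(n,save=None):
    s=snapshot(n); 
    if save: cv2.imwrite('pics/'+save,s['pixels'][:,:,::-1])
    f=240/np.tan(np.radians(s['vertical_fov'])/2)
    s['K']=np.array([[f,0,s['cx']],[0,f,s['cy']],[0,0,1]]); s['Rm']=cv2.Rodrigues(np.array(s['rvec'],float))[0]; s['t']=np.array(s['tvec'],float).ravel()
    return s
def ray(s,px):
    d=s['Rm'].T@np.linalg.inv(s['K'])@np.array([px[0],px[1],1.]); c=-s['Rm'].T@s['t']; return c,d/np.linalg.norm(d)
def atz(s,px,z):
    c,d=ray(s,px); return c+d*(z-c[2])/d[2]
def tri(obs):
    A=np.zeros((3,3));b=np.zeros(3)
    for s,p in obs:
        c,d=ray(s,p);M=np.eye(3)-np.outer(d,d);A+=M;b+=M@c
    return np.linalg.solve(A,b)
def proj(s,P):
    q=s['K']@(s['Rm']@np.array(P,float)+s['t']); return q[:2]/q[2]
E
python3 - <<'E'
from h import *
np.set_printoptions(precision=4,suppress=True)
o=get_obs(); print({k:np.round(v,4) for k,v in o.items()})
S={n:snap(n,n+'0.png') for n in('scene','top')}
for n in S:
    s=S[n]; print(n,s['vertical_fov'],s['cx'],s['cy'],'cam',-s['Rm'].T@s['t'])
    for q in ['gap','lamp_bar','lever_knob','gauge_grip','gauge_tongue','tray_in','jar','weight','driver','cam']:
        print(q,[(np.round(d['pixel'],1).tolist(),round(d['score'],2)) for d in place_of(n,q)])
a=np.hstack([cv2.imread('pics/scene0.png'),cv2.imread('pics/top0.png')])
E
```

```text
{'time': np.float64(0.0), 'joint_positions': array([ 1.2259,  0.088 ,  1.3722,  0.    ,  1.6836, -0.1031]), 'qvel': array([ 0.0024, -0.0024, -0.0007,  0.0003, -0.0006,  0.0012]), 'joint_torque': array([ -0.001 , -34.0181, -30.2426,   0.0716,   0.0329,  -0.0002]), 'tool_pos': array([0.1315, 0.5335, 0.2043]), 'ee_rot': array([-3.1394, -0.0002,  2.8998]), 'wrist_force': array([-1.4054,  0.0281, -0.3234]), 'wrist_torque': array([-0.0253, -0.0058,  0.0043]), 'finger_force': np.float64(0.0), 'width': np.float64(0.0939)}
scene 43.88976629537954 321.76123520039016 227.31099256239912 cam [ 1.1432 -0.4433  1.4021]
gap [([355.8, 216.5], 0.85), ([205.0, 282.8], 0.74)]
lamp_bar [([387.4, 196.2], 0.92)]
lever_knob [([386.9, 205.6], 0.69)]
gauge_grip [([163.6, 346.2], 0.93), ([203.0, 282.3], 0.92), ([142.5, 283.7], 0.84)]
gauge_tongue [([176.0, 325.1], 0.81), ([157.1, 269.7], 0.77), ([292.9, 340.3], 0.59), ([230.7, 273.9], 0.57)]
tray_in [([221.9, 285.9], 0.71)]
jar [([291.9, 337.3], 0.58), ([228.0, 273.2], 0.41)]
weight [([410.9, 135.5], 0.75)]
driver [([459.2, 202.9], 0.62)]Traceback (most recent call last):
  File "<stdin>", line 8, in <module>
ValueError: it knows: driver, gap, gauge_grip, gauge_tongue, jar, lamp_bar, lever_knob, tray_in, weight
```

View pics/scene0.png

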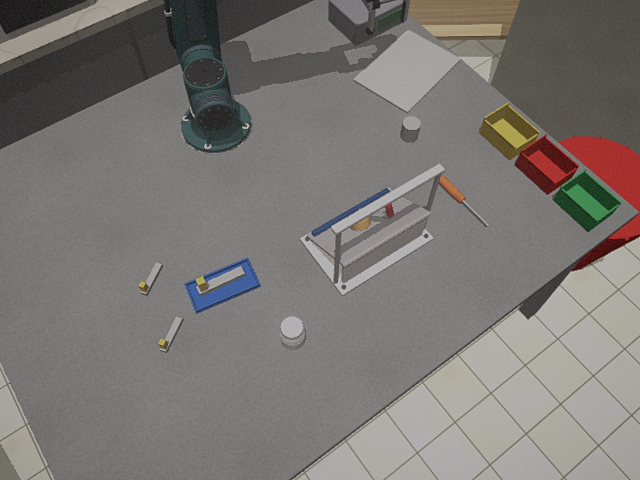

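View pics/top0.png

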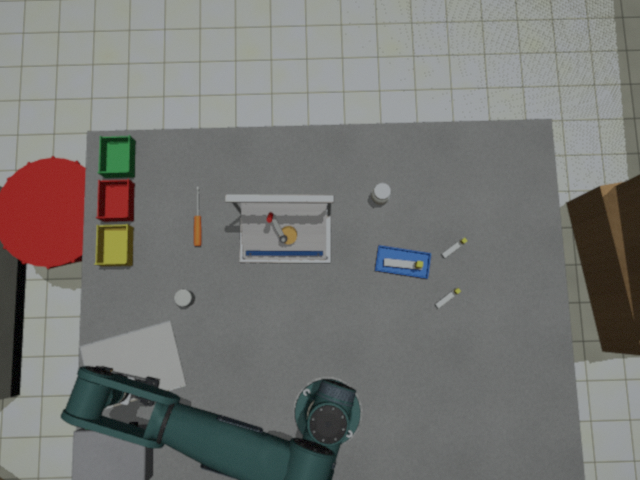

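The scene view shows the feed table (355,215) with the lamp bar above it and the robot at (215,125). Candidates for the gauge are (203,282) in the tray, (143,284) and (164,346). The one in the tray looks largest, and I'll check its length. In the top view these are (418,265), (463,240) and (457,291).

```bash
python3 - <<'E'
from h import *
np.set_printoptions(precision=4,suppress=True)
Q=['gap','lamp_bar','lever_knob','gauge_grip','gauge_tongue','tray_in','jar','weight','driver']
S={n:snap(n,n+'1.png') for n in('scene','top')}
D={}
for n in S:
    for q in Q: D[n,q]=[(np.array(d['pixel']),d['score']) for d in place_of(n,q)]
for q in Q:
    print('==',q)
    for p,sc in D['top',q]: print('  top',p,round(sc,2))
    for p,sc in D['scene',q]:
        for p2,s2 in D['top',q]:
            X=tri([(S['scene'],p),(S['top'],p2)]); e=max(np.linalg.norm(proj(S['scene'],X)-p),np.linalg.norm(proj(S['top'],X)-p2))
            if e<5: print('  ',p,p2,X,'err %.1f'%e)
# gauge masks: minAreaRect length at z ~0.02 top camera
for d in masks_of('top','gauge_grip'):
    c,_=cv2.findContours(d['mask'].astype(np.uint8),0,2); c=max(c,key=cv2.contourArea)
    b=cv2.boxPoints(cv2.minAreaRect(c)); P=[atz(S['top'],x,.02)[:2] for x in b]
    print('mask',d['score'],b.mean(0),np.linalg.norm(P[0]-P[1]),np.linalg.norm(P[1]-P[2]))
a=cv2.imread('pics/top1.png')[180:320,220:480]; cv2.imwrite('pics/crop1.png',cv2.resize(a,None,fx=3,fy=3,interpolation=2))
E
```

```text
== gap
  top [281.5 247.2] 0.79
   [352.6 213.1] [281.5 247.2] [0.5202 0.1292 0.0547] err 2.4
== lamp_bar
  top [282.9 198.8] 0.96
== lever_knob
  top [272.7 217.1] 0.98
   [388.  208.2] [272.7 217.1] [0.6046 0.1555 0.1603] err 1.4
== gauge_grip
  top [455.2 292.6] 0.69
   [144.3 287. ] [455.2 292.6] [ 0.3644 -0.4254  0.0138] err 0.2
== gauge_tongue
  top [394.7 265.2] 0.77
  top [441.7 300.8] 0.55
  top [447.6 251.9] 0.51
   [157.4 272.5] [441.7 300.8] [ 0.3402 -0.3802  0.0032] err 0.7
   [229.8 274.6] [394.7 265.2] [ 0.4601 -0.2315  0.0119] err 0.5
== tray_in
  top [400.8 261.5] 0.78
  top [197.6 216.4] 0.22
   [223.  283.3] [400.8 261.5] [ 0.4708 -0.2554  0.0084] err 0.7
== jar
  top [378.3 193.5] 0.54
   [296.  336.7] [378.3 193.5] [ 0.7006 -0.1884  0.0165] err 0.0
== weight
  top [188.3 300. ] 0.69
  top [401.6 259.9] 0.6
== driver
  top [199.8 215.3] 0.55
  top [379.5 195.6] 0.2
   [459.9 204.2] [199.8 215.3] [0.6452 0.4092 0.0007] err 0.5
mask 0.77 [402.9163 264.1726] 0.02881459159886168 0.125190042921608
mask 0.57 [453.5795 247.6084] 0.09575438837817489 0.019068452877693775
mask 0.56 [446.88 297.34] 0.09135083209636383 0.019111663443797073
```

View pics/crop1.png

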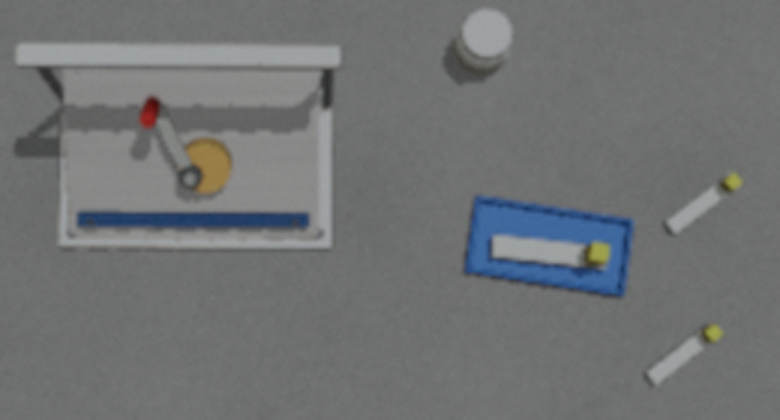

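The crop confirms that the gauge in the tray (post at top-view (418,265)) is 125 mm long. The other two are about 93 mm, so I choose the tray one. I'll move over the feed table for a close wrist view.

>>> apply_moves([
  [0,0,0.08,0.03,-0.04,0.02,100],
  [0,0,0.16,0.06,-0.08,0.04,100],
  [0,0,0.24,0.08,-0.12,0.06,100],
  [0,0,0.242,0.1,-0.16,0.08,100],
  [0,0,0.242,0.12,-0.2,0.1,100],
])

```text
time: 2.1
tool_pos: [0.2502, 0.3361, 0.3045]
ee_rot: [3.141, 0.001, -3.141]
wrist_force: [1.6, 0.9, -0.5]
width: 0.0939
finger_force: 0.0
```

>>> apply_moves([
  [0,-0.11,0,0.03,-0.04,0,100],
  [0,-0.22,0,0.06,-0.08,0,100],
  [0,-0.33,0,0.1,-0.12,0,100],
  [0,-0.44,0,0.14,-0.16,0,100],
  [0,-0.524,0,0.17,-0.2,0,100],
])

```text
time: 2.6
tool_pos: [0.4122, 0.1471, 0.3044]
ee_rot: [-3.141, 0.53, -3.139]
wrist_force: [0.6, 1.4, -0.2]
width: 0.0939
finger_force: 0.0
```

>>> apply_moves([
  [0,0,0,0.01,-0.02,0,100],
  [0,0,0,0.01,-0.02,0,100],
  [0,0,0,0.01,-0.02,0,100],
  [0,0,0,0.01,-0.02,0,100],
  [0,0,0,0.01,-0.02,0,100],
])

```text
time: 3.1
tool_pos: [0.4215, 0.1292, 0.3039]
ee_rot: [3.141, 0.524, -3.139]
wrist_force: [-0.1, -0.0, -0.3]
width: 0.0941
finger_force: 0.0
```

```bash
python3 - <<'E'
from h import *
import bench
np.set_printoptions(precision=4,suppress=True)
print([x for x in dir(bench) if x[0]!='_'][:40]); print(globals().get('grip_point_offset'))
o=get_obs(); print(o['time'],o['tool_pos'],o['ee_rot'],o['joint_positions'])
s=snap('wrist','w1.png'); print(-s['Rm'].T@s['t'],s['Rm'],s['K'][0,0],s['cx'],s['cy'])
for q in ['gap','lamp_bar','lever_knob']: print(q,[(d['pixel'],d['score']) for d in place_of('wrist',q)])
E
```

```text
['IKError', 'close_job', 'get_obs', 'grip_point_offset', 'masks_of', 'place_of', 'snapshot']
0.0188
3.1 [0.4215 0.1292 0.3039] [ 3.1413  0.524  -3.1392] [ 0.2765 -0.5456  1.7777 -0.1375  1.4033 -1.309 ]
[0.2579 0.1279 0.417 ] [[-0.0016  1.     -0.    ]
 [ 0.6854  0.0011  0.7282]
 [ 0.7282  0.0012 -0.6854]] 431.0739456176716 325.72512400551005 232.71324676399115
gap [([321.4, 138.4], 0.96)]
lamp_bar [([318.1, 413.5], 0.6)]
lever_knob [([353.5, 284.1], 0.69)]
```

View pics/w1.png

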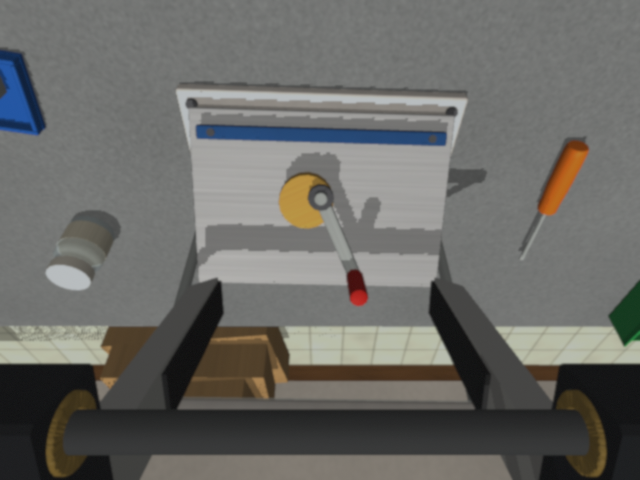

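The wrist view shows the fence corners near (197,138) and (446,145), the cam disc at (306,200), the hub at (320,197) and the red post from (354,272) to (359,297). The lamp posts are at the sides of the plate. Next I fit the table pose and the cam angle.

```bash
cat > fit.py <<'E'
from h import *
from scipy.optimize import least_squares
def frame(p): # X,Y,Z,yaw -> R,t
    return R.from_euler('z',p[3]).as_matrix()@R.from_euler('y',-np.pi/6).as_matrix(), p[:3]
def G(p,v): Rm,t=frame(p); return Rm@(np.array(v)/1000.)+t
def blue(s,x0,x1,y0,y1):
    h=cv2.cvtColor(s['pixels'],cv2.COLOR_RGB2HSV); m=((h[...,0]>98)&(h[...,0]<125)&(h[...,1]>140)&(h[...,2]>40)).astype(np.uint8)
    k=np.zeros_like(m);k[y0:y1,x0:x1]=m[y0:y1,x0:x1]; c,_=cv2.findContours(k,0,1); return max(c,key=cv2.contourArea)[:,0,:].astype(float)
def corners(c):
    return [c[np.argmax(c@np.array(d))] for d in [(-1,-1.),(1,-1),(1,1),(-1,1)]]
E
python3 - <<'E'
from fit import *
np.set_printoptions(precision=4,suppress=True)
w=snap('wrist');t=snap('top');sc=snap('scene')
cw=corners(blue(w,180,470,100,170)); ct=corners(blue(t,230,345,230,270)); print(cw,ct)
ang=lambda q:[52+90*np.cos(q),90*np.sin(q),62]
kn={}
for n in('wrist','top','scene'):
    for q in('gap','lever_knob','lamp_bar'):
        r=place_of(n,q); kn[n,q]=np.array(r[0]['pixel']) if r else None
        print(n,q,kn[n,q],r[0]['score'] if r else 0)
S=dict(wrist=w,top=t,scene=sc)
# wrist: top-left px = (-x face bottom, y -125) ...
obs=[(w,cw[0],lambda p:G(p,[-14,-125,0]),1),(w,cw[1],lambda p:G(p,[-14,125,0]),1),(w,cw[2],lambda p:G(p,[0,125,14]),1),(w,cw[3],lambda p:G(p,[0,-125,14]),1)]
# top image: x up, y left. bottom-left etc: fence centre from mean of top corners
obs+=[(t,(ct[0]+ct[3])/2,lambda p:G(p,[-7,125,11]),1),(t,(ct[1]+ct[2])/2,lambda p:G(p,[-7,-125,11]),1)]
for n in S:
    if kn[n,'gap'] is not None: obs.append((S[n],kn[n,'gap'],lambda p:G(p,[0,0,0]),.5))
    if kn[n,'lever_knob'] is not None: obs.append((S[n],kn[n,'lever_knob'],lambda p:G(p,ang(p[4])),.5))
f=lambda p:np.concatenate([(proj(s,g(p))-px)*wt for s,px,g,wt in obs])
r=least_squares(f,[.52,.12,.045,0,.5],loss='soft_l1',f_scale=1.5,x_scale=[.01,.01,.01,.01,.1])
print(r.x,'\n',r.fun.reshape(-1,2)); np.save('gap.npy',r.x)
lp=[(S[n],kn[n,'lamp_bar']) for n in S if kn[n,'lamp_bar'] is not None]; X=tri(lp); Rm,tt=frame(r.x); print('lamp',X,Rm.T@(X-tt))
im=w['pixels'][:,:,::-1].copy()
for v in [[0,0,0],[0,125,14],[0,-125,14],[-14,125,0],[-14,-125,0],[52,0,33],[52+90*np.cos(r.x[4]),90*np.sin(r.x[4]),88],[24,0,0]]:
    q=proj(w,G(r.x,v)); cv2.circle(im,tuple(int(round(a)) for a in q),2,(0,255,0),-1)
th=np.linspace(0,6.28,60)
for a in th:
    q=r.x[4]; v=[52-16*-np.sin(q)+28*np.cos(a),-16*np.cos(q)+28*np.sin(a),25]; cv2.circle(im,tuple(int(round(a)) for a in proj(w,G(r.x,v))),0,(255,0,255),-1)
cv2.imwrite('pics/w2.png',cv2.resize(im[70:320,170:480],None,fx=2.4,fy=2.4,interpolation=2))
E
```

```text
[array([199., 126.]), array([445., 134.]), array([443., 144.]), array([198., 136.])] [array([247., 252.]), array([321., 252.]), array([321., 254.]), array([247., 254.])]
wrist gap [318.8 138. ] 0.59
wrist lever_knob [355.4 287.4] 0.82
wrist lamp_bar [319.6 412.4] 0.75
top gap [281.8 252.1] 0.58
top lever_knob [271.6 216.5] 0.89
top lamp_bar [280.1 199.6] 0.96
scene gap [355.1 210.8] 0.66
scene lever_knob [386.7 206. ] 0.57
scene lamp_bar [388.2 199. ] 0.55
[ 0.5168  0.1242  0.0428 -0.0347  0.4061] 
 [[ 0.6302 -2.9921]
 [-0.9794 -3.4273]
 [ 3.3876  1.6598]
 [-1.3217  2.1559]
 [-0.8704 -0.3411]
 [ 2.5827  0.2318]
 [ 1.7619  1.382 ]
 [-0.1663 -0.579 ]
 [ 1.6197 -1.2343]
 [-0.1989  0.0569]
 [-1.3176  2.1633]
 [ 0.0891  0.5347]]
lamp [0.634  0.1213 0.2732] [0.2167 0.0012 0.1409]
```

View pics/w2.png

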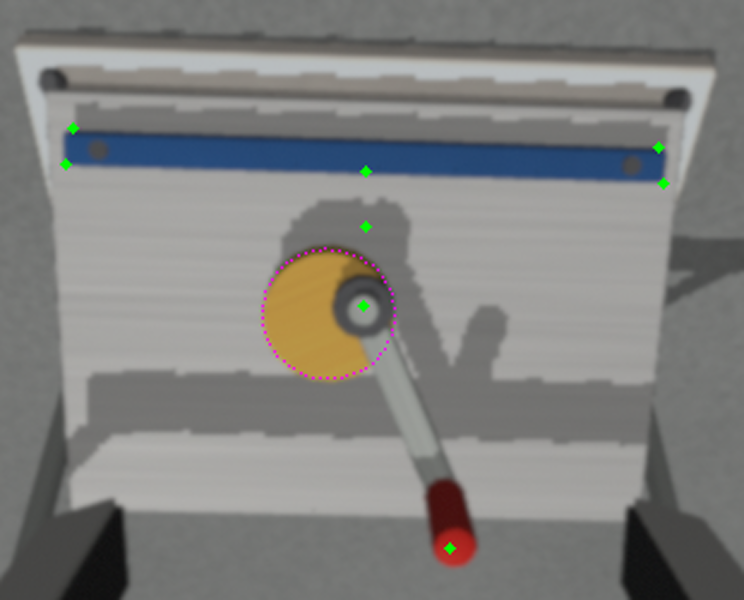

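The overlay fits: the disc outline and hub agree, and the fence edge is off by about 3 px because only the fence's top face shows blue. I'll refit with that corrected and get the gauge and tray poses too.

```bash
python3 - <<'E'
from fit import *
np.set_printoptions(precision=4,suppress=True)
w=snap('wrist');t=snap('top')
px=lambda x,y:np.array([x/2.4+170-.3,y/2.4+70-.3])
obs=[(px(65,131),lambda p:G(p,[-14,-125,14])),(px(665,149),lambda p:G(p,[-14,125,14])),(px(665,182),lambda p:G(p,[0,125,14])),(px(65,164),lambda p:G(p,[0,-125,14])),
(px(328,313),lambda p:G(p,[52+16*np.sin(p[4]),-16*np.cos(p[4]),25])),(px(454,546),lambda p:G(p,[52+90*np.cos(p[4]),90*np.sin(p[4]),88]))]
r=least_squares(lambda p:np.concatenate([proj(w,g(p))-q for q,g in obs]),[.52,.12,.045,0,.5],x_scale=[.01,.01,.01,.01,.1])
print(r.x,'\n',r.fun.reshape(-1,2)); np.save('gap.npy',r.x)
for n,v in dict(knob=[52+90*np.cos(r.x[4]),90*np.sin(r.x[4]),62]).items(): print(n,G(r.x,v))
# gauge in tray: top
for q in('gauge_grip','gauge_tongue','tray_in'):
    for d in place_of('top',q): print(q,d['score'],d['pixel'],atz(t,d['pixel'],{'gauge_grip':.047,'gauge_tongue':.015,'tray_in':.005}[q]))
c=blue(t,365,440,235,290); b=cv2.boxPoints(cv2.minAreaRect(c.astype(np.float32))); P=np.array([atz(t,x,.018) for x in b]); print('tray',P, P.mean(0))
E
```

```text
[ 0.5178  0.1232  0.0418 -0.036   0.4188] 
 [[-0.4228 -0.4606]
 [ 0.8465 -0.3187]
 [-0.7017  0.1192]
 [ 0.3614  0.2581]
 [ 0.2787  0.9107]
 [-0.3345 -0.4536]]
knob [0.6043 0.1567 0.1626]
gauge_grip 0.74 [417.7, 267.7] [ 0.446  -0.3017  0.047 ]
gauge_grip 0.58 [459.8, 242.6] [ 0.5238 -0.4422  0.047 ]
gauge_grip 0.57 [460.0, 289.4] [ 0.3728 -0.4332  0.047 ]
gauge_tongue 0.64 [391.2, 262.5] [ 0.4684 -0.2212  0.015 ]
gauge_tongue 0.51 [448.6, 251.5] [ 0.4996 -0.4114  0.015 ]
tray_in 0.54 [198.4, 217.1] [0.6391 0.414  0.005 ]
tray_in 0.2 [379.7, 195.6] [ 0.6959 -0.194   0.005 ]
tray [[ 0.445  -0.1653  0.018 ]
 [ 0.5266 -0.1812  0.018 ]
 [ 0.4953 -0.3518  0.018 ]
 [ 0.414  -0.3348  0.018 ]] [ 0.4702 -0.2583  0.018 ]
```

>>> apply_moves([
  [0,0.11,0,0.0,-0.045,0,60],
  [0,0.22,0,0.0,-0.09,0,60],
  [0,0.33,0,0,-0.135,0,60],
  [0,0.44,0,0,-0.18,0,60],
  [0,0.524,0,0,-0.22,0,60],
])

```text
time: 4.65
tool_pos: [0.422, -0.0946, 0.304]
ee_rot: [3.141, -0.003, 3.14]
wrist_force: [-0.0, -0.1, -0.3]
width: 0.0584
finger_force: 0.0
```

>>> apply_moves([
  [0,0,-0.08,0.01,-0.045,-0.01,60],
  [0,0,-0.15,0.02,-0.09,-0.03,60],
  [0,0,-0.15,0.02,-0.135,-0.05,60],
  [0,0,-0.15,0.02,-0.18,-0.08,60],
  [0,0,-0.15,0.02,-0.21,-0.1,60],
])

```text
time: 5.15
tool_pos: [0.4412, -0.3044, 0.2017]
ee_rot: [3.141, -0.001, 2.99]
wrist_force: [0.2, 0.4, -0.3]
width: 0.0564
finger_force: 0.0
```

>>> apply_moves([
  [0,0,0,0,0,0,60],
  [0,0,0,0,0,0,60],
  [0,0,0,0,0,0,60],
  [0,0,0,0,0,0,60],
  [0,0,0,0,0,0,60],
])

```text
time: 5.65
tool_pos: [0.4424, -0.3014, 0.2052]
ee_rot: [-3.14, 0.002, 2.994]
wrist_force: [-0.8, 0.0, 0.5]
width: 0.0561
finger_force: 0.0
```

```bash
python3 - <<'E'
from h import *
np.set_printoptions(precision=4,suppress=True)
o=get_obs(); print(o['time'],o['tool_pos'],o['ee_rot'],o['width'],o['joint_positions'])
s=snap('wrist')
for q,z in [('gauge_grip',.047),('gauge_tongue',.015),('tray_in',.005)]:
    for d in place_of('wrist',q): print(q,d['score'],d['pixel'],atz(s,d['pixel'],z))
cv2.imwrite('pics/w3.png',s['pixels'][:,:,::-1])
E
```

```text
5.65 [ 0.4424 -0.3014  0.2052] [-3.1403  0.0024  2.9935] 0.056112829396949934 [-0.704   0.0524  1.4083  0.0002  1.6782 -2.1267]
gauge_grip 0.98 [167.7, 326.4] [ 0.523  -0.4548  0.047 ]
gauge_grip 0.91 [158.2, 145.7] [ 0.3702 -0.4225  0.047 ]
gauge_grip 0.71 [373.2, 226.1] [ 0.4588 -0.2662  0.047 ]
gauge_grip 0.56 [323.3, 229.3] [ 0.4555 -0.3067  0.047 ]
gauge_tongue 0.88 [213.5, 91.7] [ 0.336  -0.3793  0.015 ]
gauge_tongue 0.83 [220.8, 277.5] [ 0.4967 -0.4091  0.015 ]
gauge_tongue 0.67 [413.3, 222.9] [ 0.4708 -0.2283  0.015 ]
tray_in 0.95 [373.2, 225.7] [ 0.471  -0.2632  0.005 ]
```

View pics/w3.png

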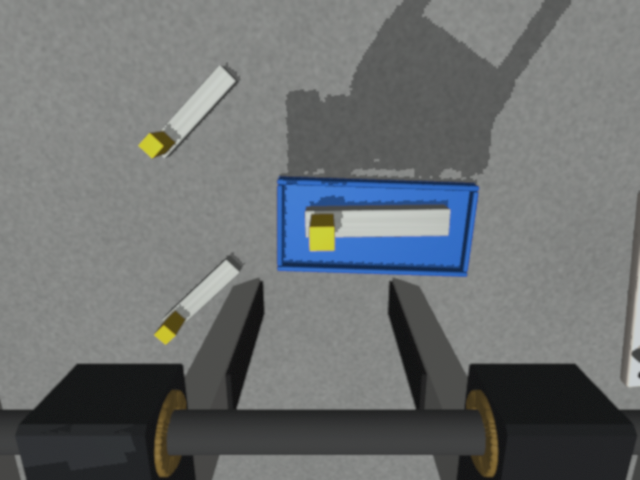

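The wrist view shows the gauge in the tray: post top at (322,235), bar end corners at about (449,208) and (450,235). The two smaller gauges are on the left, outside the tray.

```bash
python3 - <<'E'
from h import *
np.set_printoptions(precision=4,suppress=True)
s=snap('wrist')
T=atz(s,(322,235.5),.067); E=(atz(s,(449,208.5),.025)+atz(s,(450,235.5),.025))/2
e1=atz(s,(449,208.5),.025);e2=atz(s,(450,235.5),.025);print(T,E,np.linalg.norm(e1-e2),np.linalg.norm((T-E)[:2]))
d=E-T; print('yaw',-np.arctan2(d[0],d[1]))
a=atz(s,(308,238),.025);d=e2-a;print('edge yaw',-np.arctan2(d[0],d[1]))
a=atz(s,(340,208.5),.025);d=e1-a;print('edge yaw',-np.arctan2(d[0],d[1]))
p=[atz(s,q,.067) for q in((309,219.5),(334,219.5),(335.5,251),(310,251))];print(np.linalg.norm(p[0]-p[1]),np.linalg.norm(p[1]-p[2]),np.mean(p,0))
tr=[atz(s,q,.018) for q in((278,178),(477,185),(466,275),(278,271))];print('tray',tr,np.mean(tr,0)); d=tr[1]-tr[0];print(-np.arctan2(d[0],d[1]),np.linalg.norm(d));d=tr[2]-tr[3];print(-np.arctan2(d[0],d[1]),np.linalg.norm(d))
E
```

```text
[ 0.4535 -0.3076  0.067 ] [ 0.4707 -0.1994  0.025 ] 0.02429449752373289 0.10953277780411885
yaw -0.1578840031610603
edge yaw -0.13136052315015517
edge yaw -0.1498627187592609
0.01899520814474605 0.025352113911290167 [ 0.4535 -0.3075  0.067 ]
tray [array([ 0.412 , -0.3396,  0.018 ]), array([ 0.4434, -0.1721,  0.018 ]), array([ 0.5252, -0.1861,  0.018 ]), array([ 0.4958, -0.355 ,  0.018 ])] [ 0.4691 -0.2632  0.018 ]
-0.18532282835996344 0.17041736743318575
-0.17258817601873608 0.17143696980532241
```

>>> apply_moves([
  [0,0,0,0.006,-0.003,-0.03,60],
  [0,0,0,0.012,-0.006,-0.06,60],
  [0,0,0,0.012,-0.0065,-0.09,60],
  [0,0,0,0.012,-0.0065,-0.11,60],
  [0,0,0,0.012,-0.0065,-0.11,60],
])

```text
time: 6.4
tool_pos: [0.4517, -0.3068, 0.0897]
ee_rot: [3.137, -0.007, 2.992]
wrist_force: [-0.1, -0.3, -0.5]
width: 0.0565
finger_force: 0.0
```

>>> apply_moves([
  [0,0,0,0,0,-0.02,60],
  [0,0,0,0,0,-0.04,60],
  [0,0,0,0,0,-0.055,60],
  [0,0,0,0,0,-0.062,60],
  [0,0,0,0,0,-0.062,60],
])

```text
time: 6.9
tool_pos: [0.4534, -0.3083, 0.0312]
ee_rot: [3.141, -0.001, 2.992]
wrist_force: [-0.2, 0.6, 0.6]
width: 0.0566
finger_force: 0.0
```

>>> apply_moves([
  [0,0,0,0,0,0,10],
  [0,0,0,0,0,0,10],
  [0,0,0,0,0,0,10],
  [0,0,0,0,0,0,10],
  [0,0,0,0,0,0,10],
])

```text
time: 7.4
tool_pos: [0.454, -0.3082, 0.0321]
ee_rot: [3.141, 0.001, 2.992]
wrist_force: [0.5, 2.1, 1.7]
width: 0.0197
finger_force: 8.2
```

>>> apply_moves([
  [0,0,0,0,0,0,0],
  [0,0,0,0,0,0.02,0],
  [0,0,0,0,0,0.06,0],
  [0,0,0,0,0,0.1,0],
  [0,0,0,0,0,0.14,0],
])

```text
time: 7.9
tool_pos: [0.453, -0.3084, 0.172]
ee_rot: [3.141, -0.002, 2.992]
wrist_force: [0.7, -0.4, -2.4]
width: 0.0195
finger_force: 30.0
```

>>> apply_moves([
  [0,0,0.04,0,0.03,0.01,0],
  [0,0,0.08,0,0.07,0.01,0],
  [0,0,0.114,0,0.11,0.01,0],
  [0,0,0.114,0,0.15,0.01,0],
  [0,0,0.114,0,0.18,0.01,0],
])

```text
time: 8.4
tool_pos: [0.453, -0.1266, 0.181]
ee_rot: [3.141, -0.001, 3.106]
wrist_force: [-0.3, 0.1, -2.7]
width: 0.0196
finger_force: 30.0
```

>>> apply_moves([
  [-0.004,-0.11,0,0,0.03,0,0],
  [-0.008,-0.22,0,0,0.06,0,0],
  [-0.012,-0.33,0,0,0.1,0,0],
  [-0.016,-0.44,0,0,0.14,0,0],
  [-0.019,-0.523,0,0,0.158,0,0],
])

```text
time: 8.9
tool_pos: [0.4521, 0.0316, 0.1806]
ee_rot: [3.141, 0.525, 3.108]
wrist_force: [1.0, -0.7, -3.4]
width: 0.0199
finger_force: 30.0
```

>>> apply_moves([
  [0,0,0,0,0,0,0],
  [0,0,0,0,0,0,0],
  [0,0,0,0,0,0,0],
  [0,0,0,0,0,0,0],
  [0,0,0,0,0,0,0],
])

```text
time: 9.4
tool_pos: [0.4544, 0.0284, 0.1819]
ee_rot: [-3.141, 0.523, 3.104]
wrist_force: [-0.3, 0.1, -1.8]
width: 0.0199
finger_force: 30.0
```

```bash
python3 - <<'E'
from fit import *
np.set_printoptions(precision=4,suppress=True)
o=get_obs(); print(o['time'],o['tool_pos'],o['ee_rot'],o['width'],o['finger_force'])
s=snap('wrist','w4.png'); p=np.load('gap.npy'); Rm,t=frame(p)
print('tcp in gap',Rm.T@(o['tool_pos']-t)*1000, 'rel rot',R.from_matrix(Rm.T@R.from_euler('xyz',o['ee_rot']).as_matrix()).as_euler('xyz'))
for q in('gauge_grip','gauge_tongue'): print(q,[(d['pixel'],d['score']) for d in place_of('wrist',q)])
E
```

```text
9.4 [0.4544 0.0284 0.1819] [-3.1411  0.5227  3.1042] 0.0198978990326275 29.99921590089798
tcp in gap [ 18.1515 -96.9874 151.3189] rel rot [-3.1404 -0.0009  3.1404]
gauge_grip [([323.3, 319.2], 0.77)]
gauge_tongue [([486.7, 290.5], 0.65)]
```

View pics/w4.png

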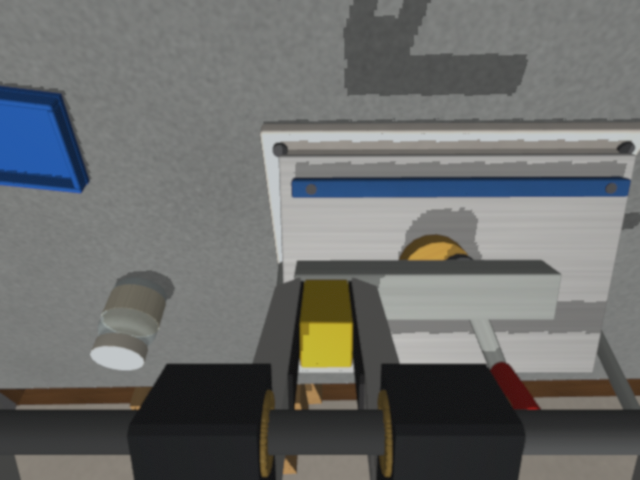

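The view shows the bar held parallel to the fence, with its top face at rows 276–319 and its right end at column 558. I'll check its lateral offset and height in the gripper.

```bash
python3 - <<'E'
from fit import *
np.set_printoptions(precision=4,suppress=True)
s=snap('wrist'); p=np.load('gap.npy'); Rm,t=frame(p); tc=get_obs()['tool_pos']
g=cv2.cvtColor(s['pixels'],cv2.COLOR_RGB2GRAY).astype(int)
for c in (420,470,520): print(c,g[255:328,c].tolist())
print(g[300,540:570].tolist(),g[267,530:565].tolist())
P=lambda v:proj(s,tc+Rm@(np.array(v)/1000))
# residual fit: dx, dy, dz of gauge rel TCP: near top edge row, far top edge row, end col
for y in(30,90): print(P([-12,y,-7]),P([12,y,-7]),P([-12,y,-27]))
print(P([-12,110,-7]),P([12,110,-7]))
print('grad x,z per mm',P([-11,90,-7])-P([-12,90,-7]),P([-12,90,-6])-P([-12,90,-7]))
E
```

```text
420 [157, 156, 156, 149, 132, 103, 79, 68, 67, 67, 68, 68, 67, 67, 68, 69, 70, 72, 84, 108, 137, 154, 163, 166, 167, 167, 168, 168, 167, 166, 166, 165, 164, 163, 162, 162, 162, 162, 161, 162, 163, 165, 167, 167, 168, 168, 167, 166, 165, 165, 166, 167, 169, 170, 169, 169, 169, 169, 169, 170, 170, 169, 168, 163, 151, 135, 126, 124, 123, 124, 123, 124, 123]
470 [120, 114, 101, 79, 64, 64, 67, 67, 67, 68, 68, 67, 67, 68, 68, 69, 71, 74, 88, 113, 140, 156, 163, 165, 166, 165, 165, 165, 165, 164, 164, 163, 162, 161, 160, 161, 160, 161, 161, 161, 162, 162, 163, 165, 165, 166, 165, 164, 164, 163, 163, 165, 166, 166, 165, 166, 166, 167, 167, 168, 167, 166, 165, 162, 156, 147, 140, 133, 126, 119, 114, 114, 116]
520 [172, 172, 170, 159, 134, 100, 74, 68, 67, 67, 68, 67, 67, 67, 68, 69, 70, 75, 89, 115, 141, 156, 162, 163, 162, 162, 161, 161, 161, 160, 161, 160, 159, 158, 157, 157, 158, 158, 159, 159, 160, 160, 161, 161, 162, 163, 162, 162, 161, 161, 161, 162, 163, 161, 161, 162, 163, 164, 165, 165, 163, 162, 160, 153, 140, 127, 121, 120, 119, 119, 119, 119, 120]
[161, 161, 162, 161, 162, 161, 161, 161, 160, 160, 161, 161, 161, 161, 160, 158, 155, 157, 164, 167, 169, 168, 168, 168, 167, 163, 161, 160, 160, 160] [68, 67, 67, 67, 67, 67, 66, 66, 67, 66, 66, 66, 66, 66, 66, 66, 67, 66, 68, 73, 84, 105, 129, 148, 160, 165, 168, 169, 169, 169, 169, 168, 169, 168, 168]
[393.0189 267.3392] [390.8476 314.1287] [387.1875 253.0218]
[522.5399 267.2391] [516.0537 314.0557] [505.3692 252.9236]
[565.7439 267.2057] [557.8174 314.0314]
grad x,z per mm [-0.2792  2.015 ] [0.9454 0.7882]
```

>>> apply_moves([
  [0,0,0,0.01,0,-0.021,0],
  [0,0,0,0.02,0,-0.042,0],
  [0,0,0,0.03,0.0,-0.063,0],
  [0,0,0,0.0395,0.0006,-0.0823,0],
  [0,0,0,0.0395,0.0006,-0.0823,0],
])

```text
time: 10.1
tool_pos: [0.4913, 0.0301, 0.0952]
ee_rot: [-3.142, 0.516, 3.106]
wrist_force: [-0.3, 0.3, -2.9]
width: 0.0198
finger_force: 30.0
```

```bash
python3 - <<'E'
from fit import *
np.set_printoptions(precision=4,suppress=True)
o=get_obs();s=snap('wrist','w5.png'); p=np.load('gap.npy'); Rm,t=frame(p); tc=o['tool_pos']
print(o['time'],o['wrist_force'],'tcp gap',Rm.T@(tc-t)*1000)
im=s['pixels'][:,:,::-1].copy()
P=lambda v:proj(s,G(p,v))
B=lambda v:proj(s,tc+Rm@((np.array(v)+[4,0,0])/1000))
def pl(pts,col): cv2.polylines(im,[np.round(np.array(pts)*8).astype(int)],True,col,1,cv2.LINE_AA,3)
pl([P([-14,-125,14]),P([-14,125,14]),P([0,125,14]),P([0,-125,14])],(0,255,0))
q=p[4]; pl([P([52+16*np.sin(q)+28*np.cos(a),-16*np.cos(q)+28*np.sin(a),25]) for a in np.linspace(0,6.28,50)],(255,0,255))
pl([B([-12,-15,-7]),B([-12,110,-7]),B([12,110,-7]),B([12,-15,-7])],(0,0,255))
pl([B([-12,-15,-27]),B([-12,110,-27])],(0,0,255))
cv2.imwrite('pics/w5o.png',cv2.resize(im[120:400,240:640],None,fx=2,fy=2,interpolation=2))
E
```

```text
10.1 [-0.2941  0.2527 -2.8727] tcp gap [  6.6577 -93.9953  57.8262]
```

View pics/w5o.png

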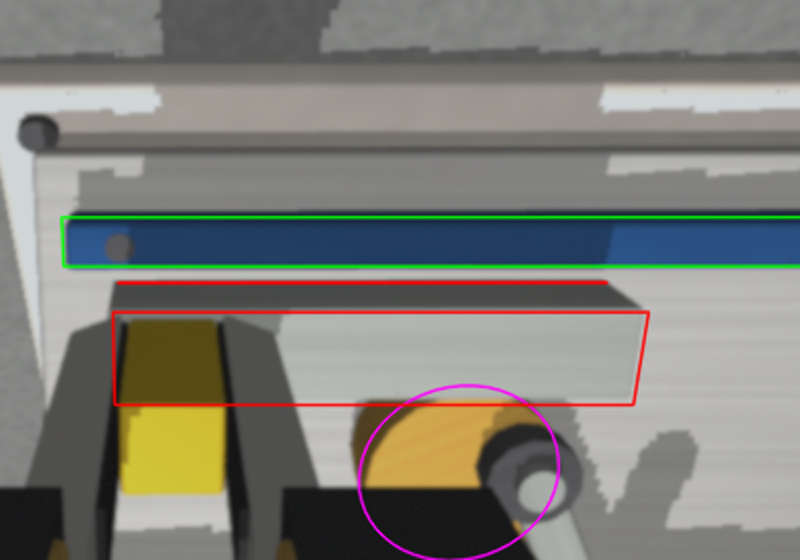

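The overlay matches the fence, and matches the bar when a 4 mm offset is used. The bar's lower edge needs about 4 mm up-slope before insertion. I'll shift it and read the settled pose.

>>> apply_moves([
  [0,0,0,0,0,0,0],
  [0,0,0,0,0,0,0],
  [0,0,0,0,0,0,0],
  [0,0,0,0,0,0,0],
  [0,0,0,0,0,0,0],
])

```text
time: 10.65
tool_pos: [0.4934, 0.03, 0.1]
ee_rot: [-3.141, 0.524, 3.106]
wrist_force: [0.1, 0.1, -1.8]
width: 0.0199
finger_force: 30.0
```

```bash
cat > ov.py <<'E'
from fit import *
np.set_printoptions(precision=4,suppress=True)
p=np.load('gap.npy'); Rm,t=frame(p)
def st():
    o=get_obs(); print(o['time'],'F',o['wrist_force'],'tcp gap',Rm.T@(o['tool_pos']-t)*1000,'rel rot',R.from_matrix(Rm.T@R.from_euler('xyz',o['ee_rot']).as_matrix()).as_rotvec(),o['width'],o['finger_force']); return o
E
python3 -c "
from ov import *
st()"
```

```text
10.65 F [ 0.1386  0.0516 -1.7791] tcp gap [ 10.8482 -93.9791  60.9356] rel rot [-0.0004  3.1408 -0.0001] 0.019921950399575235 29.99923288822174
```

>>> apply_moves([
  [0,0,0,0.004,-0.0001,-0.007,0],
  [0,0,0,0.008,-0.0003,-0.014,0],
  [0,0,0,0.012,-0.0004,-0.0208,0],
  [0,0,0,0.014,-0.0005,-0.0242,0],
  [0,0,0,0.015,-0.0006,-0.026,0],
])

```text
time: 11.15
tool_pos: [0.5077, 0.0294, 0.0727]
ee_rot: [-3.141, 0.521, 3.106]
wrist_force: [-17.7, -1.2, 15.3]
width: 0.0195
finger_force: 30.0
```

>>> apply_moves([
  [0,0,0,0,0,0,0],
  [0,0,0,0,0,0,0],
  [0,0,0,0.0005,0,-0.0009,0],
  [0,0,0,0.0005,0,-0.0009,0],
  [0,0,0,0.0005,0,-0.0009,0],
])

```text
time: 11.65
tool_pos: [0.5083, 0.0294, 0.073]
ee_rot: [-3.141, 0.523, 3.106]
wrist_force: [-9.0, -1.0, 6.2]
width: 0.0194
finger_force: 30.0
```

```bash
python3 -c "
from ov import *
st()"
```

```text
11.65 F [-9.011  -0.9834  6.1543] tcp gap [ 10.2479 -94.0975  30.1139] rel rot [ 0.0009 -3.1405  0.0004] 0.019357802507195612 30.021361112594604
```

>>> apply_moves([
  [0,0,0,-0.001,0,0,0],
  [0,0,0,-0.0018,0,-0.0005,0],
  [0,0,0,-0.0027,0.0001,-0.001,0],
  [0,0,0,-0.0037,0.0001,-0.0016,0],
  [0,0,0,-0.0037,0.0001,-0.0016,0],
])

```text
time: 12.15
tool_pos: [0.5072, 0.0295, 0.0728]
ee_rot: [3.142, 0.529, 3.106]
wrist_force: [5.6, 0.3, -2.0]
width: 0.02
finger_force: 30.0
```

```bash
python3 - <<'E'
from ov import *
o=st(); tc=o['tool_pos']
s=snap('wrist','w6.png'); im=s['pixels'][:,:,::-1].copy()
B=lambda v:proj(s,tc+Rm@((np.array(v)+[4.5,0,-3])/1000))
P=lambda v:proj(s,G(p,v))
def pl(pts,col): cv2.polylines(im,[np.round(np.array(pts)*8).astype(int)],True,col,1,cv2.LINE_AA,3)
pl([P([-14,-125,14]),P([-14,125,14]),P([0,125,14]),P([0,-125,14])],(0,255,0))
pl([B([-12,-15,-7]),B([-12,110,-7]),B([12,110,-7]),B([12,-15,-7])],(0,0,255))
cv2.imwrite('pics/w6o.png',cv2.resize(im[120:400,240:640],None,fx=2,fy=2,interpolation=2))
E
```

```text
12.15 F [ 5.5564  0.2616 -2.0257] tcp gap [  9.2442 -93.9832  30.4156] rel rot [-0.0002  3.1357  0.0002] 0.01996750538834098 29.99637007713318
```

View pics/w6o.png

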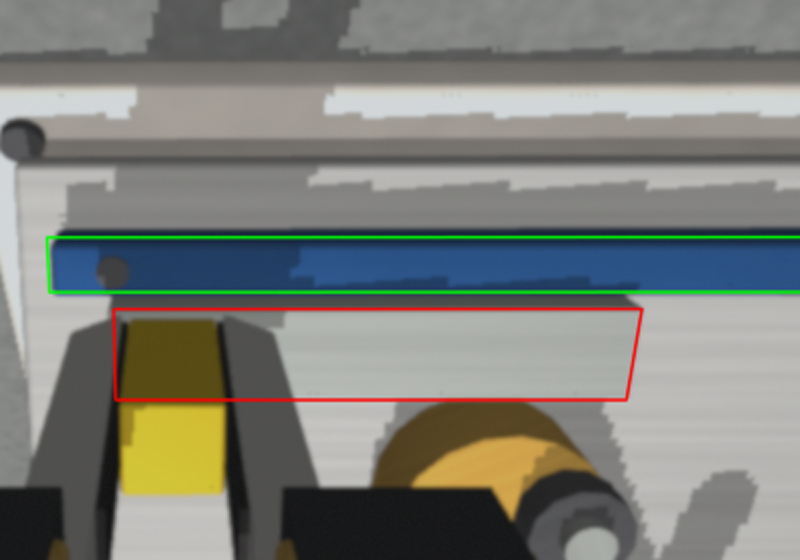

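The bar is seated against the fence: its side shows just above the fence edge and about 5 N pushes back. I'll release it, retract square to the plate and go above the knob.

>>> apply_moves([
  [0,0,0,0,0,0,60],
  [0,0,0,0,0,0,60],
  [0,0,0,0,0,0,60],
  [0,0,0,0,0,0,60],
  [0,0,0,0,0,0,60],
])

```text
time: 12.7
tool_pos: [0.5048, 0.0295, 0.0707]
ee_rot: [-3.141, 0.523, 3.106]
wrist_force: [0.1, -0.1, 0.7]
width: 0.0549
finger_force: 0.0
```

>>> apply_moves([
  [0,0,0,-0.005,0,0.0087,60],
  [0,0,0,-0.015,0.0005,0.026,60],
  [0,0,0,-0.03,0.001,0.052,60],
  [0,0,0,-0.0425,0.0015,0.0736,60],
  [0,0,0,-0.0425,0.0015,0.0736,60],
])

```text
time: 13.2
tool_pos: [0.464, 0.031, 0.1497]
ee_rot: [-3.141, 0.533, 3.106]
wrist_force: [0.6, 0.1, -0.1]
width: 0.0562
finger_force: 0.0
```

>>> apply_moves([
  [0,0,0,0.023,0.026,0.013,60],
  [0,0,0,0.046,0.052,0.026,60],
  [0,0,0,0.07,0.078,0.039,60],
  [0,0,0,0.094,0.105,0.052,60],
  [0,0,0,0.1129,0.1267,0.0625,60],
])

```text
time: 13.7
tool_pos: [0.5765, 0.1594, 0.2061]
ee_rot: [-3.141, 0.522, 3.107]
wrist_force: [-0.2, -0.2, 0.7]
width: 0.0563
finger_force: 0.0
```

>>> apply_moves([
  [0,0,0,0,0,0,60],
  [0,0,0,0,0,0,60],
  [0,0,0,0,0,0,60],
  [0,0,0,0,0,0,60],
  [0,0,0,0,0,0,60],
])

```text
time: 14.2
tool_pos: [0.5748, 0.1569, 0.2065]
ee_rot: [-3.141, 0.523, 3.105]
wrist_force: [0.7, -1.0, -0.3]
width: 0.0565
finger_force: 0.0
```

```bash
python3 - <<'E'
from ov import *
o=st()
for n in('wrist','top','scene'):
    s=snap(n,n+'7.png')
    for q in('lever_knob','gauge_grip','gauge_tongue'):
        for d in place_of(n,q):
            # intersect with gap plane height
            h={'lever_knob':62,'gauge_grip':42,'gauge_tongue':10}[q]; c,dd=ray(s,d['pixel']); a=Rm.T@(c-t)*1000;b=Rm.T@dd
            X=a+b*(h-a[2])/b[2]
            if abs(X[1])<200: print(n,q,round(d['score'],2),X)
E
```

```text
14.2 F [ 0.677  -0.9837 -0.3237] tcp gap [130.6547  35.6914 114.7712] rel rot [-0.0009 -3.1409  0.0012] 0.05646323732238288 0.0
wrist lever_knob 0.62 [135.404   38.7276  62.    ]
wrist gauge_grip 0.75 [ 11.5229 -96.3344  42.    ]
wrist gauge_tongue 0.75 [ 12.2726 -15.0352  10.    ]
top lever_knob 0.67 [138.2517  43.0751  62.    ]
top gauge_grip 0.46 [  9.5594 -87.6914  42.    ]
top gauge_tongue 0.81 [ -4.6442 -11.0411  10.    ]
scene lever_knob 0.75 [136.67    39.1993  62.    ]
scene gauge_grip 0.56 [ 11.2783 -84.4831  42.    ]
scene gauge_tongue 0.95 [-13.496   -9.6184  10.    ]
```

View pics/wrist7.png

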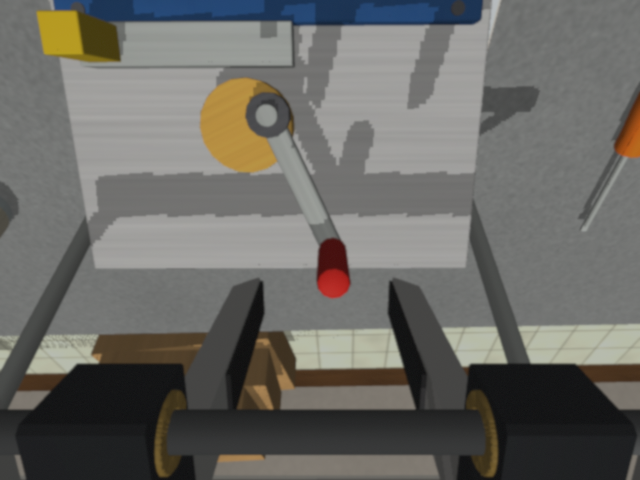

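The picture shows the bar lying flat against the fence with its free end by the cam. The knob top is at (333,285), about centred between the fingers. I'll descend and grip the knob.

>>> apply_moves([
  [0,0,0,0.01,0.0005,-0.016,60],
  [0,0,0,0.02,0.0005,-0.032,60],
  [0,0,0,0.029,0.0003,-0.046,60],
  [0,0,0,0.0357,0.0002,-0.0568,60],
  [0,0,0,0.0357,0.0002,-0.0568,60],
])

```text
time: 15.3
tool_pos: [0.6104, 0.1576, 0.1474]
ee_rot: [-3.14, 0.519, 3.106]
wrist_force: [-0.4, -0.1, 0.4]
width: 0.0566
finger_force: 0.0
```

>>> apply_moves([
  [0,0,0,0,0,0,24],
  [0,0,0,0,0,0,24],
  [0,0,0,0,0,0,24],
  [0,0,0,0,0,0,24],
  [0,0,0,0,0,0,24],
])

```text
time: 15.8
tool_pos: [0.6112, 0.158, 0.1507]
ee_rot: [3.142, 0.524, 3.106]
wrist_force: [-0.3, -0.4, -0.3]
width: 0.0232
finger_force: 0.0
```

```bash
python3 -c "
from ov import *
st()"
```

```text
15.8 F [-0.3092 -0.3781 -0.3258] tcp gap [134.187   38.1541  48.3137] rel rot [-0.0003  3.141   0.0003] 0.023163069557928264 0.0
```

>>> apply_moves([
  [0,0,0,0,0,0,5],
  [0,0,0,0,0,0,5],
  [0,0,0,0,0,0,5],
  [0,0,0,0,0,0,5],
  [0,0,0,0,0,0,5],
])

```text
time: 16.3
tool_pos: [0.6114, 0.1584, 0.1507]
ee_rot: [3.141, 0.524, 3.106]
wrist_force: [-0.1, 2.4, 2.1]
width: 0.0177
finger_force: 30.0
```

```bash
python3 - <<'E'
from ov import *
o=st()
x,y,z=Rm.T@(o['tool_pos']-t)*1000
a0=np.arcsin(y/90); print(a0)
for a in np.arange(a0,-.03,-.03):
    d=Rm@np.array([90*(np.cos(a)-np.cos(a0)),90*(np.sin(a)-np.sin(a0)),0]); print(round(a,3),np.round(d,1), round(24+16*np.sin(a),2))
E
```

```text
16.3 F [-0.105   2.4181  2.1199] tcp gap [134.3798  38.5134  48.196 ] rel rot [-0.      3.1408  0.0013] 0.017734701069593305 30.000348687171936
0.44219774511952215
0.442 [0. 0. 0.] 30.85
0.412 [ 0.9 -2.5  0.6] 30.41
0.382 [ 1.7 -5.   1.1] 29.97
0.352 [ 2.4 -7.6  1.6] 29.52
0.322 [  3.1 -10.1   2. ] 29.07
0.292 [  3.7 -12.7   2.4] 28.61
0.262 [  4.3 -15.3   2.8] 28.15
0.232 [  4.8 -18.    3.1] 27.68
0.202 [  5.2 -20.6   3.4] 27.21
0.172 [  5.5 -23.3   3.7] 26.74
0.142 [  5.8 -26.    3.9] 26.27
0.112 [  6.  -28.7   4. ] 25.79
0.082 [  6.1 -31.4   4.2] 25.31
0.052 [  6.2 -34.1   4.3] 24.83
0.022 [  6.2 -36.8   4.3] 24.36
-0.008 [  6.1 -39.5   4.3] 23.88
```

>>> apply_moves([
  [0,0,0,0.0017,-0.005,0.0011,5],
  [0,0,0,0.0031,-0.0101,0.002,5],
  [0,0,0,0.0043,-0.0153,0.0028,5],
  [0,0,0,0.0052,-0.0206,0.0034,5],
  [0,0,0,0.0057,-0.025,0.0038,5],
])

```text
time: 16.8
tool_pos: [0.6186, 0.1337, 0.1554]
ee_rot: [3.138, 0.528, 3.104]
wrist_force: [5.0, 3.9, -1.0]
width: 0.0176
finger_force: 30.0
```

>>> apply_moves([
  [0,0,0,0.0002,-0.001,0.0001,5],
  [0,0,0,0.0003,-0.002,0.0002,5],
  [0,0,0,0.0004,-0.003,0.0003,5],
  [0,0,0,0.0004,-0.004,0.0003,5],
  [0,0,0,0.0004,-0.005,0.0003,5],
])

```text
time: 17.3
tool_pos: [0.6193, 0.1287, 0.1559]
ee_rot: [3.139, 0.529, 3.104]
wrist_force: [6.3, 4.5, -0.1]
width: 0.0175
finger_force: 30.0
```

>>> apply_moves([
  [0,0,0,0,0,0,5],
  [0,0,0,0,0,0,5],
  [0,0,0,0,-0.0005,0,5],
  [0,0,0,0,-0.001,0,5],
  [0,0,0,0,-0.001,0,5],
])

```text
time: 17.8
tool_pos: [0.6194, 0.1276, 0.1559]
ee_rot: [3.139, 0.529, 3.104]
wrist_force: [6.3, 3.7, -1.1]
width: 0.0176
finger_force: 30.0
```

```bash
python3 -c "
from ov import *
st()"
```

```text
17.8 F [ 6.2648  3.7155 -1.0843] tcp gap [144.8512   8.0852  48.1607] rel rot [0.0019 3.1363 0.0037] 0.017571732321033415 29.99893069267273
```

>>> apply_moves([
  [0,0,0,-0.0006,0,-0.0004,5],
  [0,0,0,-0.0013,-0.0005,-0.0007,5],
  [0,0,0,-0.0013,-0.001,-0.0007,5],
  [0,0,0,-0.0013,-0.0015,-0.0007,5],
  [0,0,0,-0.0013,-0.002,-0.0007,5],
])

```text
time: 18.3
tool_pos: [0.6191, 0.1252, 0.1559]
ee_rot: [3.139, 0.531, 3.105]
wrist_force: [10.2, 2.0, -1.7]
width: 0.0172
finger_force: 30.0
```

>>> apply_moves([
  [0,0,0,0,-0.0004,0,5],
  [0,0,0,0,-0.0008,0,5],
  [0,0,0,0,-0.0012,0,5],
  [0,0,0,0,-0.0016,0,5],
  [0,0,0,0,-0.002,0,5],
])

```text
time: 18.8
tool_pos: [0.6189, 0.1231, 0.1558]
ee_rot: [3.14, 0.531, 3.105]
wrist_force: [9.2, 2.5, -1.5]
width: 0.0176
finger_force: 30.0
```

>>> apply_moves([
  [0,0,0,0,-0.0002,0,5],
  [0,0,0,0,-0.0004,0,5],
  [0,0,0,0,-0.0006,0,5],
  [0,0,0,0,-0.0008,0,5],
  [0,0,0,0,-0.001,0,5],
])

```text
time: 19.3
tool_pos: [0.6188, 0.1221, 0.1557]
ee_rot: [3.14, 0.531, 3.105]
wrist_force: [9.2, 2.8, -0.4]
width: 0.0175
finger_force: 30.0
```

>>> apply_moves([
  [0,0,0,0.0009,0,0.0005,5],
  [0,0,0,0.0018,0,0.001,5],
  [0,0,0,0.0028,-0.0002,0.0015,5],
  [0,0,0,0.0028,-0.0006,0.0015,5],
  [0,0,0,0.0028,-0.001,0.0015,5],
])

```text
time: 19.8
tool_pos: [0.619, 0.1214, 0.1557]
ee_rot: [3.14, 0.524, 3.105]
wrist_force: [0.9, 3.8, 3.1]
width: 0.0174
finger_force: 30.0
```

>>> apply_moves([
  [0,0,0,0,-0.0002,0,5],
  [0,0,0,0,-0.0004,0,5],
  [0,0,0,0,-0.0006,0,5],
  [0,0,0,0,-0.0008,0,5],
  [0,0,0,0,-0.001,0,5],
])

```text
time: 20.3
tool_pos: [0.6189, 0.121, 0.1557]
ee_rot: [3.139, 0.524, 3.105]
wrist_force: [0.0, 6.7, 3.9]
width: 0.0175
finger_force: 30.0
```

```bash
python3 - <<'E'
from ov import *
o=st(); s=snap('wrist','w8.png')
cv2.imwrite('pics/w8c.png',cv2.resize(s['pixels'][0:260,40:400,::-1],None,fx=2.2,fy=2.2,interpolation=2))
E
```

```text
20.3 F [0.0087 6.6597 3.8901] tcp gap [144.515    1.4665  48.0495] rel rot [0.0004 3.1407 0.0032] 0.017534404237721887 30.000775158405304
```

View pics/w8c.png

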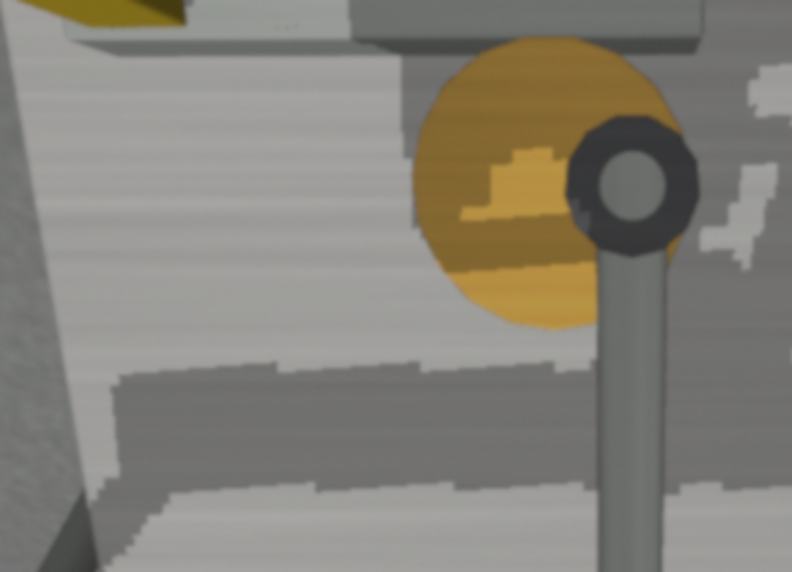

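Contact: the cam touches the bar in the view at about (550,40) of the crop, and the tangential force rises to 6.7 N while the motion stalls. I'll back the knob off by about 2–3 mm, which opens the gap by about 0.4–0.5 mm.

>>> apply_moves([
  [0,0,0,0,0.001,0,5],
  [0,0,0,0,0.002,0,5],
  [0,0,0,0,0.003,0,5],
  [0,0,0,0,0.0035,0,5],
  [0,0,0,0,0.0035,0,5],
])

```text
time: 20.85
tool_pos: [0.619, 0.1223, 0.1557]
ee_rot: [-3.139, 0.524, 3.107]
wrist_force: [-1.1, -1.1, 5.9]
width: 0.0176
finger_force: 30.0
```

```bash
python3 -c "
from ov import *
st()"
```

```text
20.85 F [-1.0854 -1.0672  5.8822] tcp gap [144.5171   2.7033  48.0549] rel rot [-0.0015  3.1409 -0.0036] 0.017614737433969328 30.02041518688202
```

>>> apply_moves([
  [0,0,0,0,0.0005,0,5],
  [0,0,0,0,0.001,0,5],
  [0,0,0,0,0.0015,0,5],
  [0,0,0,0,0.0015,0,5],
  [0,0,0,0,0.0015,0,5],
])

```text
time: 21.35
tool_pos: [0.619, 0.1232, 0.1556]
ee_rot: [-3.137, 0.524, 3.107]
wrist_force: [-0.4, -2.2, 5.4]
width: 0.0176
finger_force: 30.0
```

```bash
python3 -c "
from ov import *
st()"
```

```text
21.35 F [-0.3543 -2.1537  5.4281] tcp gap [144.4607   3.6034  48.0156] rel rot [-0.0023  3.141  -0.0053] 0.017636725791677136 30.028174817562103
```

>>> apply_moves([
  [0,0,0,0,0,0,50],
  [0,0,0,0,0,0,50],
  [0,0,0,0,0,0,50],
  [0,0,0,0,0,0,50],
  [0,0,0,0,0,0,50],
])

```text
time: 21.85
tool_pos: [0.6184, 0.1248, 0.1543]
ee_rot: [-3.141, 0.522, 3.106]
wrist_force: [0.7, -0.4, -0.2]
width: 0.0467
finger_force: 0.0
```

>>> apply_moves([
  [0,0,0,-0.005,0,0.0087,50],
  [0,0,0,-0.015,0.0005,0.026,50],
  [0,0,0,-0.025,0.001,0.0433,50],
  [0,0,0,-0.035,0.0013,0.0606,50],
  [0,0,0,-0.035,0.0013,0.0606,50],
])

```text
time: 22.35
tool_pos: [0.5846, 0.1267, 0.2207]
ee_rot: [3.14, 0.531, 3.106]
wrist_force: [0.6, 0.2, -0.2]
width: 0.0473
finger_force: 0.0
```

```bash
python3 - <<'E'
from ov import *
o=st(); s=snap('wrist','w9.png'); print(s['t'])
for q in('lever_knob',):
    for d in place_of('wrist',q): 
        c,dd=ray(s,d['pixel']); a=Rm.T@(c-t)*1000;b=Rm.T@dd; print(d['score'],a+b*(62-a[2])/b[2])
# red post top: centroid of bright red
h=cv2.cvtColor(s['pixels'],cv2.COLOR_RGB2HSV); m=((h[...,0]<6)|(h[...,0]>174))&(h[...,1]>150)&(h[...,2]>150); ys,xs=np.nonzero(m); print(len(xs),xs.mean(),ys.mean())
c,dd=ray(s,(xs.mean(),ys.mean())); a=Rm.T@(c-t)*1000;b=Rm.T@dd; print(a+b*(88-a[2])/b[2])
# brass disc
m=((h[...,0]>14)&(h[...,0]<24)&(h[...,1]>120)).astype(np.uint8); c_,_=cv2.findContours(m,0,1); k=max(c_,key=cv2.contourArea); print(cv2.boundingRect(k))
E
```

```text
22.35 F [ 0.6372  0.164  -0.2391] tcp gap [147.1595   5.9453 121.6451] rel rot [-0.0001  3.1343  0.0024] 0.0472775747253987 0.0
[-0.147  -0.5263 -0.0781]
0.57 [142.2226   2.3856  62.    ]
0.49 [ 15.4072 -91.1393  62.    ]
620 321.0467741935484 263.31290322580645
[143.3553   2.4234  88.    ]
(247, 35, 87, 97)
```

The knob now sits at y ≈ 2.4 mm, so the angle is about 0.027 and the gap about 24.4 mm. Next I go back to the gauge post.

>>> apply_moves([
  [0,0,0,-0.023,-0.019,-0.0153,50],
  [0,0,0,-0.046,-0.038,-0.0306,50],
  [0,0,0,-0.07,-0.057,-0.046,50],
  [0,0,0,-0.095,-0.077,-0.0626,50],
  [0,0,0,-0.1164,-0.0949,-0.0767,50],
])

```text
time: 22.95
tool_pos: [0.4653, 0.0308, 0.1359]
ee_rot: [-3.141, 0.519, 3.106]
wrist_force: [0.6, -0.3, -0.0]
width: 0.0469
finger_force: 0.0
```

>>> apply_moves([
  [0,0,0,0,0,0,50],
  [0,0,0,0,0,0,50],
  [0,0,0,0,0,0,50],
  [0,0,0,0,0,0,50],
  [0,0,0,0,0,0,50],
])

```text
time: 23.45
tool_pos: [0.4682, 0.0319, 0.1397]
ee_rot: [-3.141, 0.524, 3.107]
wrist_force: [0.1, 1.0, -0.4]
width: 0.0473
finger_force: 0.0
```

```bash
python3 -c "
from ov import *
o=st(); print(o['tool_pos']); print(Rm.T@(np.array([.5072,.0295,.0728])-t)*1000)"
```

```text
23.45 F [ 0.0913  1.006  -0.365 ] tcp gap [  8.8852 -93.0258 107.958 ] rel rot [-0.0019  3.1411  0.0009] 0.04729120878001021 0.0
[0.4682 0.0319 0.1397]
[  9.2385 -94.0229  30.475 ]
```

>>> apply_moves([
  [0,0,0,0.01,-0.001,-0.0173,50],
  [0,0,0,0.02,-0.0015,-0.0346,50],
  [0,0,0,0.03,-0.002,-0.052,50],
  [0,0,0,0.0382,-0.0024,-0.0662,50],
  [0,0,0,0.0382,-0.0024,-0.0662,50],
])

```text
time: 23.95
tool_pos: [0.5047, 0.0294, 0.0701]
ee_rot: [3.142, 0.518, 3.106]
wrist_force: [-0.1, 0.6, 0.1]
width: 0.047
finger_force: 0.0
```

>>> apply_moves([
  [0,0,0,0,0,0,5],
  [0,0,0,0,0,0,5],
  [0,0,0,0,0,0,5],
  [0,0,0,0,0,0,5],
  [0,0,0,0,0,0,5],
])

```text
time: 24.45
tool_pos: [0.506, 0.0291, 0.0739]
ee_rot: [3.141, 0.525, 3.106]
wrist_force: [-1.8, 1.2, 3.5]
width: 0.0196
finger_force: 30.0
```

```bash
python3 -c "
from ov import *
st()"
```

```text
24.45 F [-1.8143  1.2435  3.5116] tcp gap [  8.7381 -94.4732  32.0672] rel rot [-0.0003  3.1399  0.0004] 0.019639678127922625 30.002103745937347
```

>>> apply_moves([
  [0,0,0,-0.0018,0,0.0024,0],
  [0,0,0,-0.0043,0.0001,0.0068,0],
  [0,0,0,-0.0079,0.0003,0.0128,0],
  [0,0,0,-0.012,0.0004,0.0197,0],
  [0,0,0,-0.0165,0.0006,0.0275,0],
])

```text
time: 24.95
tool_pos: [0.4872, 0.0295, 0.0991]
ee_rot: [-3.141, 0.519, 3.106]
wrist_force: [-0.5, -0.3, -2.5]
width: 0.0199
finger_force: 30.0
```

>>> apply_moves([
  [0,0,0,-0.01,0.0003,0.0173,0],
  [0,0,0,-0.02,0.0006,0.0346,0],
  [0,0,0,-0.03,0.001,0.052,0],
  [0,0,0,-0.04,0.0015,0.07,0],
  [0,0,0,-0.04,0.0015,0.09,0],
])

```text
time: 25.45
tool_pos: [0.4468, 0.0312, 0.1898]
ee_rot: [-3.141, 0.521, 3.106]
wrist_force: [0.6, 0.8, -1.8]
width: 0.0197
finger_force: 30.0
```

```bash
python3 - <<'E'
from ov import *
o=st(); print(o['tool_pos'],o['ee_rot'])
s=snap('wrist','w10.png')
h=cv2.cvtColor(s['pixels'],cv2.COLOR_RGB2HSV); m=((h[...,0]<6)|(h[...,0]>174))&(h[...,1]>150)&(h[...,2]>60); print(m.sum())
for n in('wrist','scene','top'):
    if n!='wrist': s=snap(n)
    for d in place_of(n,'lever_knob'):
        c,dd=ray(s,d['pixel']); a=Rm.T@(c-t)*1000;b=Rm.T@dd; print(n,d['score'],a+b*(62-a[2])/b[2])
E
```

```text
25.45 F [ 0.6216  0.7974 -1.8361] tcp gap [ 15.4351 -94.5189 162.0506] rel rot [ 0.0006 -3.1385  0.0001] 0.01966123185141451 29.99941885471344
[0.4468 0.0312 0.1898] [-3.1413  0.5205  3.106 ]
0
scene 0.53 [145.2778  -3.905   62.    ]
top 0.92 [142.2025  -1.8676  62.    ]
top 0.67 [129.5581 254.7132  62.    ]
```

>>> apply_moves([
  [0.004,0.11,0,0,-0.03,0,0],
  [0.008,0.22,0,0,-0.06,0,0],
  [0.012,0.33,0,0,-0.1,0,0],
  [0.016,0.44,0,0,-0.14,0,0],
  [0.019,0.523,0,0.005,-0.17,0,0],
])

```text
time: 26.25
tool_pos: [0.4539, -0.1414, 0.189]
ee_rot: [3.141, -0.005, 3.104]
wrist_force: [0.2, 1.0, -1.9]
width: 0.0197
finger_force: 30.0
```

>>> apply_moves([
  [0,0,-0.05,0,-0.03,0,0],
  [0,0,-0.1,0,-0.07,0,0],
  [0,0,-0.134,0,-0.11,0,0],
  [0,0,-0.134,0,-0.15,-0.02,0],
  [0,0,-0.134,0.004,-0.169,-0.04,0],
])

```text
time: 26.75
tool_pos: [0.4575, -0.3114, 0.1484]
ee_rot: [-3.141, -0.001, 2.969]
wrist_force: [0.2, 0.7, -2.5]
width: 0.0197
finger_force: 30.0
```

>>> apply_moves([
  [0,0,0,0,0,0,0],
  [0,0,0,0,0,-0.02,0],
  [0,0,0,0,0,-0.03,0],
  [0,0,0,0,0,-0.03,0],
  [0,0,0,0,0,-0.03,0],
])

```text
time: 27.25
tool_pos: [0.4582, -0.3073, 0.1206]
ee_rot: [3.141, 0.0, 2.973]
wrist_force: [0.2, -0.5, -2.4]
width: 0.0195
finger_force: 30.0
```

```bash
python3 -c "
from ov import *
o=st(); print(o['tool_pos'],o['ee_rot'])"
```

```text
27.25 F [ 0.185  -0.5431 -2.4065] tcp gap [   1.227  -432.3187   90.2397] rel rot [-0.1739 -2.6131  0.0463] 0.019450240785547572 29.99862402677536
[ 0.4582 -0.3073  0.1206] [3.1414 0.0001 2.9728]
```

Descend 0.0865 to z ≈ 0.034.

>>> apply_moves([
  [0,0,0,0,0,-0.025,0],
  [0,0,0,0,0,-0.05,0],
  [0,0,0,0,0,-0.068,0],
  [0,0,0,0,0,-0.078,0],
  [0,0,0,0,0,-0.082,0],
])

```text
time: 27.75
tool_pos: [0.4581, -0.3076, 0.0381]
ee_rot: [3.141, -0.0, 2.972]
wrist_force: [-0.3, 0.7, -1.1]
width: 0.0198
finger_force: 30.0
```

>>> apply_moves([
  [0,0,0,0,0,0,0],
  [0,0,0,0,0,-0.001,0],
  [0,0,0,0,0,-0.002,0],
  [0,0,0,0,0,-0.003,0],
  [0,0,0,0,0,-0.004,0],
])

```text
time: 28.25
tool_pos: [0.4582, -0.3081, 0.0346]
ee_rot: [-3.141, 0.001, 2.972]
wrist_force: [0.3, -0.4, -2.0]
width: 0.0201
finger_force: 30.0
```

>>> apply_moves([
  [0,0,0,0,0,-0.0005,0],
  [0,0,0,0,0,-0.001,0],
  [0,0,0,0,0,-0.001,0],
  [0,0,0,0,0,-0.001,0],
  [0,0,0,0,0,-0.001,0],
])

```text
time: 28.75
tool_pos: [0.4581, -0.3081, 0.034]
ee_rot: [-3.141, 0.0, 2.972]
wrist_force: [-2.3, 0.9, 5.7]
width: 0.02
finger_force: 30.0
```

>>> apply_moves([
  [0,0,0,0,0,-0.0005,0],
  [0,0,0,0,0,-0.001,0],
  [0,0,0,0,0,-0.001,0],
  [0,0,0,0,0,-0.001,0],
  [0,0,0,0,0,-0.001,0],
])

```text
time: 29.25
tool_pos: [0.4581, -0.3081, 0.0341]
ee_rot: [-3.141, 0.001, 2.972]
wrist_force: [-3.2, 3.9, 10.1]
width: 0.0197
finger_force: 30.0
```

Contact. Release, lift, and go back over the feed table to check the setting.

>>> apply_moves([
  [0,0,0,0,0,0.001,50],
  [0,0,0,0,0,0.001,50],
  [0,0,0,0,0,0.001,50],
  [0,0,0,0,0,0.001,50],
  [0,0,0,0,0,0.001,50],
])

```text
time: 29.75
tool_pos: [0.4579, -0.3079, 0.0328]
ee_rot: [3.141, -0.0, 2.972]
wrist_force: [0.4, -0.4, -0.6]
width: 0.0467
finger_force: 0.0
```

>>> apply_moves([
  [0,0,0,0,0,0.02,50],
  [0,0,0,0,0,0.06,50],
  [0,0,0,0,0,0.1,50],
  [0,0,0,0,0,0.14,50],
  [0,0,0,0,0,0.18,50],
])

```text
time: 30.25
tool_pos: [0.4579, -0.3078, 0.2147]
ee_rot: [3.141, 0.0, 2.972]
wrist_force: [-1.4, -0.6, -0.1]
width: 0.047
finger_force: 0.0
```

>>> apply_moves([
  [0,0,0.05,0,0.03,0.02,50],
  [0,0,0.1,0,0.07,0.04,50],
  [0,0,0.134,0,0.11,0.06,50],
  [0,0,0.134,0,0.15,0.08,50],
  [0,0,0.134,0,0.19,0.09,50],
])

```text
time: 30.75
tool_pos: [0.4583, -0.1167, 0.3053]
ee_rot: [-3.141, 0.003, 3.105]
wrist_force: [-0.3, 1.1, -0.6]
width: 0.0467
finger_force: 0.0
```

>>> apply_moves([
  [-0.004,-0.11,0,0,0.04,0,50],
  [-0.008,-0.22,0,0,0.08,0,50],
  [-0.012,-0.33,0,0,0.12,0,50],
  [-0.016,-0.44,0,0,0.16,0,50],
  [-0.019,-0.523,0,0,0.2,0,50],
])

```text
time: 31.25
tool_pos: [0.4573, 0.083, 0.3039]
ee_rot: [3.14, 0.529, 3.104]
wrist_force: [0.9, 0.7, 0.3]
width: 0.0469
finger_force: 0.0
```

>>> apply_moves([
  [0,0,0,0,0.04,0,50],
  [0,0,0,0,0.04,0,50],
  [0,0,0,0,0.04,0,50],
  [0,0,0,0,0.04,0,50],
  [0,0,0,0,0.04,0,50],
])

```text
time: 31.75
tool_pos: [0.4586, 0.1204, 0.3034]
ee_rot: [-3.141, 0.523, 3.103]
wrist_force: [0.1, -1.1, -0.5]
width: 0.0472
finger_force: 0.0
```

```bash
python3 - <<'E'
from ov import *
o=st(); s=snap('wrist')
im=s['pixels'][:,:,::-1].copy()
h=cv2.cvtColor(s['pixels'],cv2.COLOR_RGB2HSV); m=((h[...,0]<6)|(h[...,0]>174))&(h[...,1]>150)&(h[...,2]>150); m[:150]=0; m[:,:200]=0;m[:,480:]=0; ys,xs=np.nonzero(m); print(len(xs),xs.mean(),ys.mean())
c,dd=ray(s,(xs.mean(),ys.mean())); a=Rm.T@(c-t)*1000;b=Rm.T@dd; print('post top',a+b*(88-a[2])/b[2])
P=lambda v:proj(s,G(p,v))
def pl(pts,col): cv2.polylines(im,[np.round(np.array(pts)*8).astype(int)],True,col,1,cv2.LINE_AA,3)
pl([P([-14,-125,14]),P([-14,125,14]),P([0,125,14]),P([0,-125,14])],(0,255,0))
q=.027; pl([P([52+16*np.sin(q)+28*np.cos(a),-16*np.cos(q)+28*np.sin(a),25]) for a in np.linspace(0,6.28,50)],(255,0,255))
pl([P([52+90*np.cos(q)+9*np.cos(a),90*np.sin(q)+9*np.sin(a),88]) for a in np.linspace(0,6.28,50)],(0,255,255))
T=snap('top'); k=T['pixels'][225:300,360:480,::-1]
im2=np.zeros((560,780,3),np.uint8); A=cv2.resize(im[60:330,160:500],None,fx=1.9,fy=1.9,interpolation=2)[:513,:780]; im2[:A.shape[0],:A.shape[1]]=A
cv2.imwrite('pics/w11.png',A); cv2.imwrite('pics/t11.png',cv2.resize(k,None,fx=5,fy=5,interpolation=2))
for q,z in [('gauge_grip',.047),('gauge_tongue',.015),('tray_in',.005)]:
    for d in place_of('top',q): print(q,d['score'],atz(T,d['pixel'],z))
E
```

```text
31.75 F [ 0.0613 -1.0504 -0.5031] tcp gap [ 79.616   -4.9525 256.1041] rel rot [-0.0039 -3.1413  0.003 ] 0.047236688250561445 0.0
213 336.16901408450707 281.46948356807513
post top [143.4046   2.3973  88.    ]
gauge_grip 0.71 [ 0.5189 -0.4402  0.047 ]
gauge_grip 0.62 [ 0.4536 -0.3069  0.047 ]
gauge_grip 0.55 [ 0.3603 -0.4225  0.047 ]
gauge_tongue 0.68 [ 0.4719 -0.2272  0.015 ]
gauge_tongue 0.46 [ 0.3458 -0.3767  0.015 ]
tray_in 0.73 [ 0.4719 -0.2548  0.005 ]
```

View pics/w11.png

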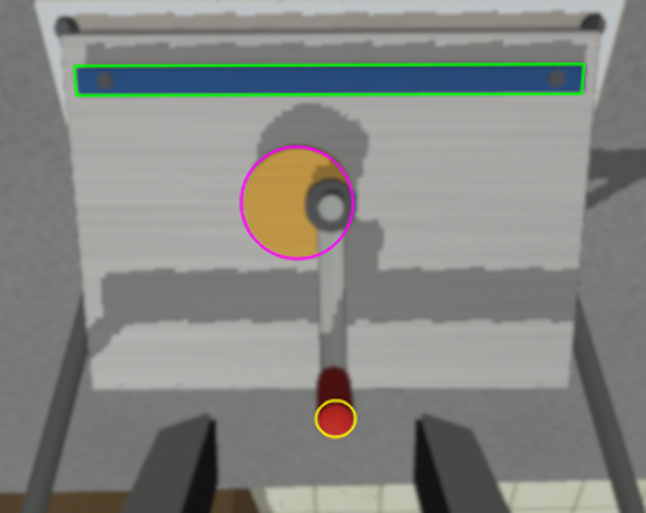

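The setting is unchanged: the post top is at y 2.40 mm, against 2.42 mm before, and the overlay matches. The top-view detections put the gauge back in the tray. I've viewed more pictures than the 10 allowed, so I'm taking no more and handing in.

```bash
python3 -c "
from bench import *
print(close_job())"
```

```text
the job is handed in; nothing more can be done
None
```

The job is handed in at about 32 s, verdict not shown: cam set about 0.4 mm wider than the bar and unchanged after removal, gauge back in the tray (flatness judged from contact height and top-view detections, not a close look), jar, weight and screwdriver untouched; I viewed 12 pictures, over the limit of 10.

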